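# Find the roller gap that takes the gauge

## Task

Take the orange-handled gap gauge out of its blue stand and feel with its blade for the one roller gap of the green pearl-rolling machine that is set wide enough: in the other two the blade jams partway, which cannot be seen from outside, so press only lightly and never force the sprung blade far into its handle. Keep hold of the gauge while lowering it into the gap that takes it (no dropping) until the handle sits on the rollers, and leave it standing there, let go, as a marker for the fitter. Do not disturb the jar, the jug or the steel cup.

Things in the scene. Friction and masses are not known exactly. Their poses are not given: they have to be found in the camera images.
- gauge: Gap gauge standing in the stand, 0.13-0.22 kg. Origin: lower end of the unpressed blade, z up. Steel blade: 6 mm thick (x), 40 wide (y), z 0-75 mm, sprung (feeler), square end. Orange handle: 18 mm thick (x), 48 wide (y), z 75-140 mm; its underside (z = 75) overhangs each blade face by 6 mm and rests on the stand's top. A half turn about z gives the same shape.
- gauge_grip (a point): Middle of the gauge's handle, 110 mm above the blade's lower end: a good point to grip, across the 18 mm thickness (gauge x).
- feeler (a joint): How far the sprung blade is pressed up into the handle, m: 0 when free, at most 0.018. It starts to give at 5 N and gives 1 mm more for each further 1 N; it springs back. A firm jam shows as a small reading here and a force of 5 to 12 N; pressing it in by 12 mm (17 N) or more is forcing it.
- stand: Blue block, fixed, 70 mm along x, 100 mm along y, 90 mm high, with one upright slot (9 mm along x, 43 mm along y, 78 mm deep) in the middle of its top. Origin: centre of its underside.
- machine: Green pearl-rolling machine, fixed. Origin: centre of the bed at table height, z up. Four white rollers (they do not turn; 40 mm thick, 170 long) lie along y, axes 75 mm up at x = -73.5, -24.5, 24.5, 73.5 mm, tops at 95; the 3 gaps between are 9 mm wide. Side plates at y = -91, 91 mm, 98 high; end panels at x = -109, 109 mm, 85 high; motor box 160 mm along x, y -97 to -152, 115 high.
- gap_near (a point): Middle of the gap between the first two rollers (machine x = -49 mm), at roller-top height (95 mm); axes as the machine's, the gap runs along y. 53 mm above the table under every gap a black wiper flap (yields to under 2 N) hides a scraper slit: wide under one gap, a different one each time, and 3 mm under the other two. All look the same.
- gap_mid (a point): Same for the middle gap (machine x = 0). In a tight gap the blade stops hard with its lower end about 44 mm above the table.
- gap_far (a point): Same for the gap between the last two rollers (machine x = +49 mm). In the wide gap the blade pushes the flap aside and goes down until the handle's underside rests on the two rollers, about 88 mm above the table (blade's lower end about 13 mm above the table).
- jar: Amber jar with red cap, radius 45 mm, 140 mm high, a bystander. Origin: centre of its underside.
- jug: Orange syrup jug, 60 x 90 mm, 190 mm high, a bystander. Origin: centre of its underside.
- shaker: Steel cup, rim radius 42 mm, 120 mm high, a bystander. Origin: centre of its underside.

How it is judged:
By the outcome, as a careful person would: the job done as asked, in the order asked, and still so for the second after the job is handed in, with the robot touching nothing.
It also fails if it takes over 51 s, if anything falls off the work surface, if the arm or the gripper's body presses on something with over 40 N, if the wrist force passes 120 N, or if a joint passes its speed limit or range.

## Robot

A 6-joint arm with a two-finger parallel gripper is mounted at the origin on the work surface. World frame = base frame: x ahead of the robot, y to its left, z up, the work surface at z = 0. Lengths are in m, angles in degrees, forces in N, time in s.
With the tool pointing down it reaches from about 0.25 to 0.775 m from the base axis. Payload 8.9 kg.
Tool frame: the origin (TCP) lies at the very end of the fingers, on their centre line; the grasp point (between the pads) lies 19 mm behind it; z points along the fingers, y is the line along which they close (so a half turn about z gives the same grasp; the last joint's range is limited). The gripper opens to 85 mm and grips with 20 to 120 N. Pads are 22 mm wide; open, the fingers measure 114 mm over their backs; the gripper's body (76 mm by 85 mm) begins 54 mm behind the grasp point. The pads swing forward as they close: fully open they stand 13 mm farther back than shut.
Start: joints at [-7.981, 16.656, -8.789, 64.555, 0, 82.019], TCP at [0.525, 0, 0.231] pointing down, gripper open.
Joint ranges: [-144.48, 144.48], [-52.06, 99.96], [-74.48, 78.29], [-112.23, 115.85], [-86.99, 84.42], [-180, 180]. Speed limits (degrees/s): [127.2, 127.2, 159.86, 180, 180, 180].

## Interface

Orientations are given as a 3x3 rotation matrix whose columns are the frame's x, y, z axes.
In Python, from cell import * gives the robot as it stands. The module is installed in compiled form; this text tells all that it offers.
- The arm moves only by the shell command python3 -m inch 'ROWS' [OPENING]. ROWS is JSON, a list of rows, each a list of 6 numbers: the shift along the tool's x, y, z scaled (see below), then the turn, a rotation vector about the tool's x, y, z scaled (see below). In form: [[x, y, z, ax, ay, az], ...]. A call has 1 to 20 rows; each row shifts and turns the commanded pose from where the row before left it, along the tool's axes as they then stand; what a row does not reach is not made up. The controller multiplies each number of a shift by 0.03 m and each number of a turn by 4 degrees. A row lasts 1/8 s, in which the tool goes at most 62.5 mm and 10.7 degrees, less where a joint would pass 70% of its speed; a pose out of reach is approached as far as the arm can. A call with a number of a shift or a turn outside -1 to 1 is refused whole. A call with a gripper value outside its range is refused whole. OPENING is the closure, from -1 (fully open) to 1 (shut), so that 0 is half open, set as the call begins (- or left out, the last holds). The fingers move at their own pace and stop on an object; the grip force is fixed at half the most. Time passes only in rows, so rows that do not move let the fingers close. It gives the time, the measured TCP pose, the force, the opening and the grip force at its end, in the units of the state.
- get_obs(): the state, without advancing time (a new reading comes with each control period).
- read_camera(name): name is "scene" or "side" or "wrist"; returns a dict with "image" (384x512x3 uint8, red, green, blue), "fx", "fy", "cx", "cy" (pixels), "R" (3x3) and "t" (3): a world point X has camera coordinates R X + t. Camera axes: x right, y down, z forward; pixel columns grow to the right and rows downward; lengths in m; the calibration is good to about 2 mm. A picture is of the moment at which its call begins. There is no depth.
- job_done(): hands the job in; it is judged then, once.
The state is a dict: "time_s": time; "joint_pos": joint angles; "joint_vel": joint speeds; "effort": joint torques, N m; "tcp_pos": TCP position; "orientation": TCP orientation; "contact_force": force on the tool from outside, world axes, zero at the start; "torque": the same for the moment, N m; "opening": finger opening in m; "gripper_force": force on a finger pad.
Only numpy, scipy, OpenCV 4.12 (cv2) and the standard library are available. Lean on these libraries where they do the work, as an engineer would, in place of code of your own. Each camera call takes 0.05 s, during which the arm holds its last target. There are 200 camera calls.

## Working session

There is one attempt and no reset: what is moved stays moved. The work goes in short steps, Python scripts to look and compute and a shell command to move; the robot and the scene stay as the last step left them, time stands still between calls to the robot, and variables do not carry over. Pictures are saved under pics/ and viewed, at most 10 in all, crops included, and the job is handed in when it is done.

```bash
mkdir -p pics; cat > h.py <<'E'
from cell import *
import numpy as np, cv2
def ray(c,u,v):
    R=np.array(c["R"]);t=np.array(c["t"])
    d=R.T@np.array([(u-c["cx"])/c["fx"],(v-c["cy"])/c["fy"],1]);return -R.T@t,d
def onz(c,u,v,z):
    o,d=ray(c,u,v);return o+d*(z-o[2])/d[2]
def proj(c,X):
    p=np.array(c["R"])@np.array(X)+np.array(c["t"]);return [c["fx"]*p[0]/p[2]+c["cx"],c["fy"]*p[1]/p[2]+c["cy"]]
def save(c,n): cv2.imwrite(f"pics/{n}.png",cv2.cvtColor(c["image"],cv2.COLOR_RGB2BGR))
E
python3 - <<'E'
from h import *
np.set_printoptions(precision=3,suppress=True)
ims=[]
for n in ["scene","side","wrist"]:
    c=read_camera(n);save(c,n+"0");R=np.array(c["R"]);print(n,c["fx"],-R.T@np.array(c["t"]));print(R); np.save(n+"0.npy",c,allow_pickle=True)
    ims.append(c["image"])
o=get_obs();print(o["orientation"],o["time_s"],o["opening"])
E
python3 -c "
import cv2,numpy as np
a=[cv2.imread(f'pics/{n}0.png') for n in ['scene','side','wrist']]
"
```

```text
scene 456.89417294392433 [1.505 0.085 1.088]
[[-0.049  0.999 -0.022]
 [ 0.702  0.019 -0.712]
 [-0.71  -0.05  -0.702]]
side 408.65244304252997 [0.083 1.034 0.882]
[[-0.919 -0.395  0.007]
 [-0.232  0.524 -0.819]
 [ 0.32  -0.754 -0.573]]
wrist 301.4131490630585 [0.524 0.075 0.373]
[[ 1.    -0.    -0.001]
 [ 0.    -0.955  0.297]
 [-0.001 -0.297 -0.955]]
[[ 0.     1.    -0.001]
 [ 1.    -0.     0.   ]
 [ 0.    -0.001 -1.   ]] 0.15 0.08543345864619215
```

View pics/scene0.png

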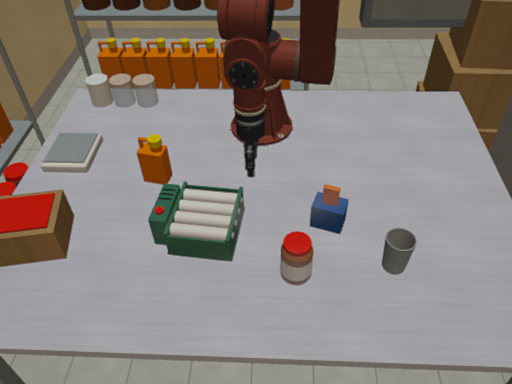

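View pics/side0.png

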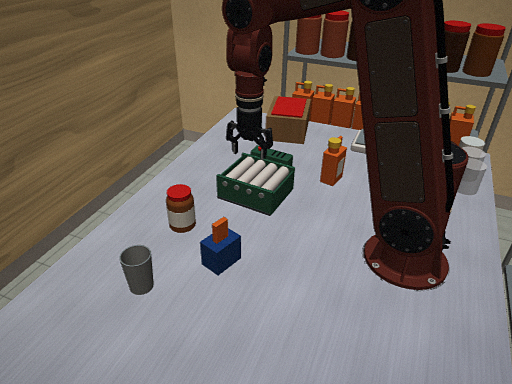

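The scene view shows the stand at (329,212) with the orange handle at (331,195), and the machine at (205,220) with its motor box to the left (world −y). The jar is at (297,258), the cup at (398,250) and the jug at (155,160). In the side view the handle is at (220,230) and the stand at (221,250).

```bash
python3 - <<'E'
from h import *
np.set_printoptions(precision=3,suppress=True)
C={n:np.load(n+"0.npy",allow_pickle=True).item() for n in ["scene","side"]}
def mask(c,lo,hi,box):
    h=cv2.cvtColor(c["image"],cv2.COLOR_RGB2HSV);m=cv2.inRange(h,lo,hi);k=np.zeros_like(m);x0,y0,x1,y1=box;k[y0:y1,x0:x1]=m[y0:y1,x0:x1];return k
rays=[]
for n,b in [("scene",(315,178,350,215)),("side",(205,212,235,248))]:
    c=C[n];m=mask(c,(3,150,80),(20,255,255),b)
    r=cv2.minAreaRect(cv2.findNonZero(m));print(n,r,cv2.boundingRect(m))
    M=cv2.moments(m,True);u=M["m10"]/M["m00"],M["m01"]/M["m00"];rays.append(ray(c,*u));print(u)
A=np.zeros((3,3));b=np.zeros(3)
for o,d in rays:
    d=d/np.linalg.norm(d);P=np.eye(3)-np.outer(d,d);A+=P;b+=P@o
print("handle mid",np.linalg.solve(A,b))
# stand blue outline, top face corners
c=C["scene"];m=mask(c,(105,80,30),(130,255,255),(300,180,360,240))
cn=max(cv2.findContours(m,0,2)[0],key=cv2.contourArea);ap=cv2.approxPolyDP(cv2.convexHull(cn),2,True)[:,0];print("stand")
for p in ap: print(p,onz(c,*p,.09),onz(c,*p,0))
# rollers
m=mask(c,(0,0,150),(40,70,255),(168,185,240,245))
for k in cv2.findContours(m,0,2)[0]:
    if cv2.contourArea(k)<100: continue
    r=cv2.minAreaRect(k);B=cv2.boxPoints(r);o=B[np.argsort(B[:,0])];l=o[:2].mean(0);rr=o[2:].mean(0)
    print("roller",r[0],r[1],onz(c,*l,.09),onz(c,*rr,.09),onz(c,*r[0],.09))
big=[cv2.resize(c["image"][165:265,140:260],None,fx=5,fy=5,interpolation=2)]
cv2.imwrite("pics/mach.png",big[0][:,:,::-1])
# bystanders
for nm,(u,v),z in [("jar cap",(297,242),.14),("cup",(399,240),.12),("jug cap",(154,142),.19)]: print(nm,onz(c,u,v,z))
E
```

```text
scene ((329.8070983886719, 193.84854125976562), (15.266510963439941, 16.94131851196289), 14.931418418884277) (324, 185, 16, 20)
(331.35820895522386, 187.97014925373134)
side ((220.02919006347656, 229.96693420410156), (25.51272201538086, 15.282681465148926), 86.42366790771484) (212, 217, 16, 27)
(219.83922829581994, 229.54662379421222)
handle mid [0.507 0.24  0.136]
stand
[318 192] [0.472 0.201 0.09 ] [0.378 0.211 0.   ]
[347 199] [0.5   0.288 0.09 ] [0.41  0.306 0.   ]
[339 232] [0.635 0.253 0.09 ] [0.557 0.268 0.   ]
[310 225] [0.611 0.171 0.09 ] [0.53  0.179 0.   ]
[312 205] [0.529 0.18  0.09 ] [0.441 0.188 0.   ]
roller (198.27931213378906, 230.03038024902344) (57.09846878051758, 10.287232398986816) [ 0.63  -0.238  0.09 ] [ 0.649 -0.069  0.09 ] [ 0.64  -0.153  0.09 ]
roller (202.2753143310547, 217.79171752929688) (55.225425720214844, 9.718113899230957) [ 0.583 -0.232  0.09 ] [ 0.6   -0.065  0.09 ] [ 0.591 -0.148  0.09 ]
roller (205.79208374023438, 206.0792236328125) (54.130027770996094, 9.353349685668945) [ 0.533 -0.229  0.09 ] [ 0.552 -0.06   0.09 ] [ 0.542 -0.144  0.09 ]
roller (209.35044860839844, 195.09536743164062) (53.04862976074219, 8.774026870727539) [ 0.485 -0.224  0.09 ] [ 0.503 -0.055  0.09 ] [ 0.494 -0.139  0.09 ]
jar cap [0.717 0.13  0.14 ]
cup [0.685 0.409 0.12 ]
jug cap [ 0.358 -0.325  0.19 ]
```

View pics/mach.png

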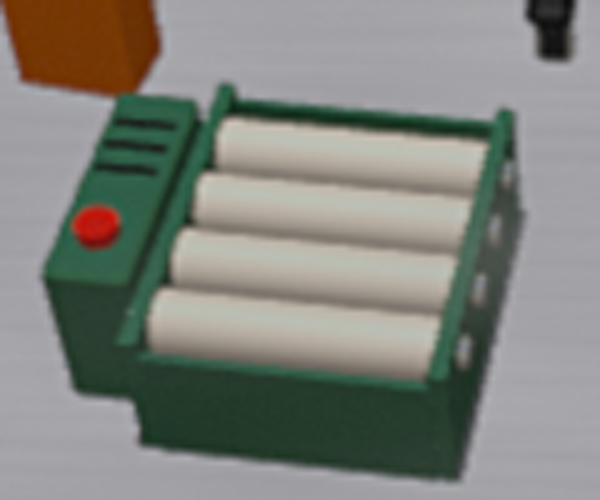

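View pics/wrist0.png

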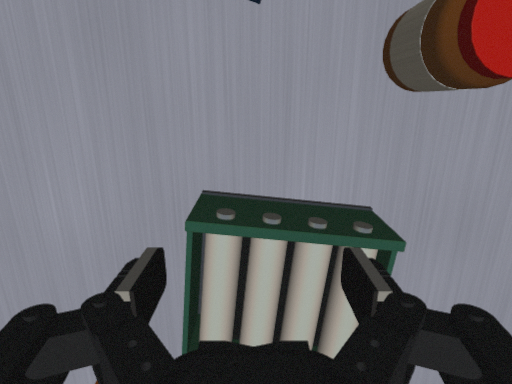

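The rollers run along world y, yawed about −6°, and the stand is near (0.514, 0.235), yawed about −17.5°. The wrist view shows the machine's +y side plate and its rollers. I'll move above the stand and look from close by.

```bash
python3 -m inch '[[1,-0.05,0,0,0,0],[1,-0.05,0,0,0,0],[1,-0.05,0,0,0,0],[1,-0.05,0,0,0,0],[1,-0.05,0,0,0,0],[1,-0.05,0,0,0,0],[1,-0.05,0,0,0,0],[0.8,0,0,0,0,0],[0,0,0,0,0,0.9],[0,0,0,0,0,0.9],[0,0,0,0,0,0.9],[0,0,0,0,0,0.9],[0,0,0,0,0,0.8],[0,0,0,0,0,0]]'
python3 - <<'E'
from h import *
c=read_camera("wrist");save(c,"w1");np.save("w1.npy",c,allow_pickle=True);print(get_obs()["tcp_pos"])
E
```

```text
time_s: 1.9
tcp_pos: [0.5143, 0.2339, 0.231]
orientation: [[0.302, 0.953, -0.001], [0.953, -0.302, -0.0], [-0.0, -0.0, -1.0]]
contact_force: [0.1, -0.1, -0.7]
opening: 0.0855
gripper_force: 0.0
[0.51436386 0.23395412 0.2310862 ]
```

View pics/w1.png

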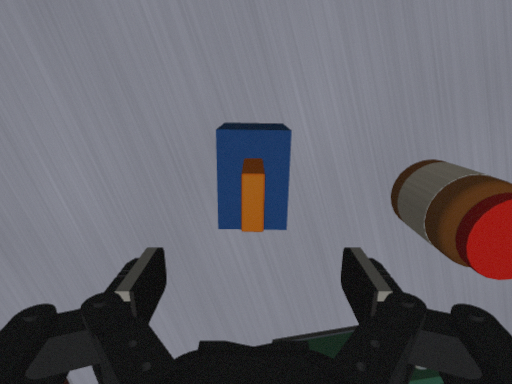

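The stand is at (218–290, 124–229), and the handle's bright top face is at (242–265, 173–231). It is nearly aligned with the tool.

```bash
python3 - <<'E'
from h import *
np.set_printoptions(precision=4,suppress=True)
c=np.load("w1.npy",allow_pickle=True).item();o=get_obs();R=np.array(o["orientation"]);p=np.array(o["tcp_pos"])
h=cv2.cvtColor(c["image"],cv2.COLOR_RGB2HSV)
m=cv2.inRange(h,(5,150,160),(25,255,255));m[:140]=0;m[260:]=0;m[:,:200]=0;m[:,310:]=0
def rep(m,z):
    B=cv2.boxPoints(cv2.minAreaRect(cv2.findNonZero(m)))
    W=np.array([onz(c,*b,z) for b in B]);T=(W-p)@R
    print(B.round(1).tolist());print("mid",W.mean(0),"tool",T.mean(0))
    for i in range(4):
        e=T[(i+1)%4]-T[i];print(" edge",np.linalg.norm(e),np.degrees(np.arctan2(e[1],e[0])))
rep(m,.155)
b=cv2.inRange(h,(105,100,90),(130,255,255));b[:126]=0;b[260:]=0;b[:,:200]=0;b[:,310:]=0
rep(b,.09)
E
```

```text
Traceback (most recent call last):
cv2.error: OpenCV(4.12.0) /io/opencv/modules/imgproc/src/convhull.cpp:143: error: (-215:Assertion failed) total >= 0 && (depth == CV_32F || depth == CV_32S) in function 'convexHull'
```

```bash
python3 - <<'E'
from h import *
np.set_printoptions(precision=4,suppress=True)
c=np.load("w1.npy",allow_pickle=True).item();o=get_obs();R=np.array(o["orientation"]);p=np.array(o["tcp_pos"])
h=cv2.cvtColor(c["image"],cv2.COLOR_RGB2HSV);print(h[200,253],h[166,253],h[200,230],h[180,280],h[126,250])
def rep(lo,hi,z):
    m=cv2.inRange(h,lo,hi);k=np.zeros_like(m);k[110:260,200:310]=m[110:260,200:310]
    k=cv2.morphologyEx(k,cv2.MORPH_OPEN,np.ones((3,3)))
    B=cv2.boxPoints(cv2.minAreaRect(cv2.findNonZero(k)))
    W=np.array([onz(c,*b,z) for b in B]);T=(W-p)@R
    print(B.round(1).tolist());print("mid",W.mean(0),"tool",T.mean(0))
    for i in range(4):
        e=T[(i+1)%4]-T[i];print(" edge",np.linalg.norm(e),np.degrees(np.arctan2(e[1],e[0])))
def rng(q,v): return (max(0,int(q[0])-6),100,v),(int(q[0])+6,255,255)
v=(int(h[200,253][2])+int(h[166,253][2]))//2; rep(*rng(h[200,253],v),.155)
v=(int(h[200,230][2])+int(h[126,250][2]))//2; rep(*rng(h[200,230],v),.09)
E
```

```text
[ 15 212 156] [ 11 203  83] [108 184 100] [108 180  99] [106 172  49]
[[242.0, 174.0], [264.0, 174.0], [264.0, 231.0], [242.0, 231.0]]
mid [0.5133 0.2338 0.155 ] tool [-0.0004 -0.0009  0.0761]
 edge 0.0163381826031049 90.0505404034382
 edge 0.04611155431100721 179.44743739862318
 edge 0.01733878167912766 -89.95510651231044
 edge 0.04611358719040686 0.6907249786961162
[[214.39999389648438, 228.0], [216.0, 128.8000030517578], [290.20001220703125, 130.0], [288.6000061035156, 229.1999969482422]]
mid [0.5126 0.2339 0.09  ] tool [-0.0005 -0.0016  0.1411]
 edge 0.09943509408480511 3.097895872638632
 edge 0.0684676056180991 90.96201398761418
 edge 0.0995453138069777 178.9050064140407
 edge 0.0757466573498371 -88.95087974644842
```

The measured sizes match (18×48 and 70×100 mm), and the tool is centred and aligned. Descending to grip.

```bash
python3 -m inch '[[0,-0.03,1,0,0,0],[0,0,1,0,0,0],[0,0,1,0,0,0],[0,0,0.7,0,0,0],[0,0,0.35,0,0,0],[0,0,0,0,0,0]]'
python3 -m inch '[[0,0,0,0,0,0],[0,0,0,0,0,0],[0,0,0,0,0,0],[0,0,0,0,0,0],[0,0,0,0,0,0]]' 1
python3 -m inch '[[0,0,0,0,0,0],[0,0,0,0,0,0],[0,0,0,0,0,0]]'
```

```text
time_s: 2.7
tcp_pos: [0.5134, 0.2342, 0.1095]
orientation: [[0.302, 0.953, -0.001], [0.953, -0.302, -0.0], [-0.001, -0.001, -1.0]]
contact_force: [-0.2, 0.5, 0.8]
opening: 0.0857
gripper_force: 0.0
time_s: 3.32
tcp_pos: [0.5139, 0.2343, 0.1102]
orientation: [[0.302, 0.953, 0.001], [0.953, -0.302, 0.0], [0.0, 0.001, -1.0]]
contact_force: [-1.0, 0.5, 4.8]
opening: 0.0173
gripper_force: 59.1
time_s: 3.7
tcp_pos: [0.5139, 0.2344, 0.1102]
orientation: [[0.302, 0.953, 0.001], [0.953, -0.302, 0.0], [0.0, 0.001, -1.0]]
contact_force: [-1.2, -0.4, 6.0]
opening: 0.0174
gripper_force: 59.1
```

```bash
python3 -m inch '[[0,0,-0.5,0,0,0],[0,0,-1,0,0,0],[0,0,-1,0,0,0],[0,0,-1,0,0,0],[0,0,-0.5,0,0,-0.95],[0,0,0,0,0,-0.95],[0,0,0,0,0,-0.95],[-0.5,0.24,0,0,0,0],[-1,0.24,0,0,0,0],[-1,0.24,0,0,0,0],[-1,0.24,0,0,0,0],[-1,0.24,0,0,0,0],[-1,0.24,0,0,0,0],[-1,0.24,0,0,0,0],[-1,0.24,0,0,0,0],[-1,0.24,0,0,0,0],[-1,0.24,0,0,0,0],[-1,0.24,0,0,0,0],[-0.5,0.24,0,0,0,0],[0,0,0,0,0,0]]'
python3 - <<'E'
from h import *
c=read_camera("wrist");save(c,"w2");np.save("w2.npy",c,allow_pickle=True);np.save("o2.npy",get_obs(),allow_pickle=True)
E
```

```text
time_s: 6.2
tcp_pos: [0.5641, -0.1042, 0.2297]
orientation: [[0.11, 0.994, -0.0], [0.994, -0.11, 0.0], [0.0, -0.0, -1.0]]
contact_force: [-0.8, 0.5, -1.9]
opening: 0.0173
gripper_force: 58.7
```

View pics/w2.png

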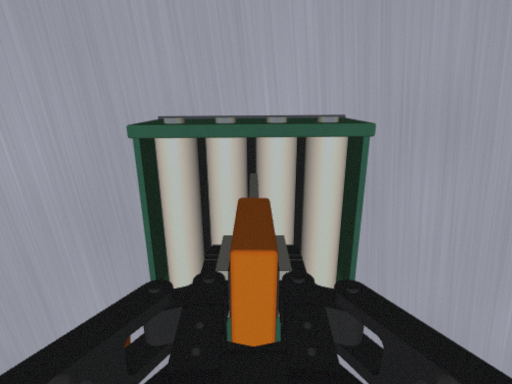

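The wrist view shows the four rollers running parallel to the image columns, centred near u = 179, 227, 276 and 324. The +y side plate's top is at rows 124–136, and the held gauge hangs vertically at u ≈ 254. I'll compute the gap lines in tool axes.

```bash
python3 - <<'E'
from h import *
np.set_printoptions(precision=4,suppress=True)
c=np.load("w2.npy",allow_pickle=True).item();o=np.load("o2.npy",allow_pickle=True).item()
R=np.array(o["orientation"]);p=np.array(o["tcp_pos"])
g=cv2.cvtColor(c["image"],cv2.COLOR_RGB2GRAY);s=cv2.cvtColor(c["image"],cv2.COLOR_RGB2HSV)[...,1]
for r in (145,160,175,190,225,250):
    w=(g[r,150:360]>85)&(s[r,150:360]<75)
    d=np.diff(np.r_[0,w,0].astype(int));a=np.where(d==1)[0]+150;b=np.where(d==-1)[0]+149
    print(r)
    for x,y in zip(a,b):
        if y-x>20:
            A=(onz(c,x-.5,r,.078)-p)@R;B=(onz(c,y+.5,r,.078)-p)@R;print("  ",x,y,"tool x %.4f y %.4f..%.4f mid %.4f w %.4f"%(A[0],A[1],B[1],(A[1]+B[1])/2,B[1]-A[1]))
for r in (124,136): print("plate",(onz(c,251,r,.098)-p)@R)
for q in ((254,175),(254,185)): print("blade", (onz(c,*q,.135)-p)@R)
E
```

```text
145
   155 195 tool x 0.0326 y -0.0963..-0.0565 mid -0.0764 w 0.0399
   206 245 tool x 0.0326 y -0.0468..-0.0079 mid -0.0273 w 0.0389
   257 296 tool x 0.0325 y 0.0028..0.0417 mid 0.0222 w 0.0389
   306 346 tool x 0.0324 y 0.0504..0.0903 mid 0.0703 w 0.0398
160
   157 196 tool x 0.0179 y -0.0958..-0.0564 mid -0.0761 w 0.0395
   207 246 tool x 0.0178 y -0.0465..-0.0070 mid -0.0268 w 0.0395
   257 295 tool x 0.0177 y 0.0028..0.0413 mid 0.0221 w 0.0385
   306 345 tool x 0.0177 y 0.0512..0.0906 mid 0.0709 w 0.0395
175
   158 197 tool x 0.0027 y -0.0963..-0.0562 mid -0.0763 w 0.0401
   208 246 tool x 0.0026 y -0.0462..-0.0072 mid -0.0267 w 0.0391
   257 295 tool x 0.0025 y 0.0029..0.0419 mid 0.0224 w 0.0391
   305 344 tool x 0.0025 y 0.0509..0.0910 mid 0.0710 w 0.0401
190
   160 198 tool x -0.0130 y -0.0958..-0.0561 mid -0.0759 w 0.0397
   209 246 tool x -0.0131 y -0.0459..-0.0073 mid -0.0266 w 0.0386
   258 294 tool x -0.0131 y 0.0039..0.0415 mid 0.0227 w 0.0376
   304 343 tool x -0.0132 y 0.0507..0.0914 mid 0.0710 w 0.0407
225
   164 200 tool x -0.0515 y -0.0951..-0.0561 mid -0.0756 w 0.0390
   211 233 tool x -0.0516 y -0.0456..-0.0213 mid -0.0334 w 0.0243
   303 340 tool x -0.0517 y 0.0515..0.0916 mid 0.0715 w 0.0401
250
   166 202 tool x -0.0808 y -0.0956..-0.0555 mid -0.0755 w 0.0401
   302 338 tool x -0.0810 y 0.0518..0.0919 mid 0.0718 w 0.0401
plate [ 0.0539 -0.0023  0.1317]
plate [ 0.0434 -0.0024  0.1317]
blade [0.0165 0.0002 0.0947]
blade [0.0081 0.0002 0.0947]
```

Roller spacing comes out at 49 mm as specified. The middle gap is 2.3 mm to the −y side in tool axes, with near and far 49 mm either side of it. Trying the middle gap first.

```bash
python3 -m inch '[[-0.7,-0.04,0,0,0,-0.1],[-0.7,-0.04,0,0,0,0],[0,0,0.5,0,0,0],[0,0,0.5,0,0,0],[0,0,0.2,0,0,0],[0,0,0.2,0,0,0],[0,0,0,0,0,0]]'; python3 -m inch '[[0,0,0.2,0,0,0],[0,0,0.2,0,0,0],[0,0,0.2,0,0,0],[0,0,0.2,0,0,0],[0,0,0.2,0,0,0],[0,0,0,0,0,0]]'
```

```text
time_s: 7.12
tcp_pos: [0.557, -0.1443, 0.1875]
orientation: [[0.101, 0.995, -0.0], [0.995, -0.101, 0.0], [0.0, -0.001, -1.0]]
contact_force: [0.7, -0.2, -2.4]
opening: 0.0173
gripper_force: 58.8
time_s: 7.88
tcp_pos: [0.5568, -0.1445, 0.1573]
orientation: [[0.101, 0.995, -0.001], [0.995, -0.101, 0.0], [0.0, -0.001, -1.0]]
contact_force: [-0.2, -0.6, -2.1]
opening: 0.0172
gripper_force: 58.7
```

```bash
python3 -m inch '[[0,0,0.15,0,0,0],[0,0,0.15,0,0,0],[0,0,0.15,0,0,0],[0,0,0.1,0,0,0],[0,0,0.1,0,0,0],[0,0,0,0,0,0],[0,0,0,0,0,0]]'
```

```text
time_s: 8.75
tcp_pos: [0.5573, -0.1447, 0.1388]
orientation: [[0.101, 0.995, 0.001], [0.995, -0.101, -0.0], [-0.0, 0.001, -1.0]]
contact_force: [-0.6, 0.4, 3.9]
opening: 0.0169
gripper_force: 59.6
```

```bash
python3 -m inch '[[0,0,0.06,0,0,0],[0,0,0.04,0,0,0],[0,0,0,0,0,0],[0,0,0,0,0,0]]'
```

```text
time_s: 9.25
tcp_pos: [0.5574, -0.1448, 0.1357]
orientation: [[0.101, 0.995, 0.001], [0.995, -0.101, -0.0], [-0.0, 0.001, -1.0]]
contact_force: [-1.1, 0.4, 7.1]
opening: 0.0173
gripper_force: 60.0
```

The middle gap jams: 9 N net at 1 N/mm, at the tight-stop height. Lifting out and trying the far gap.

```bash
python3 -m inch '[[0,0,-0.5,0,0,0],[0,0,-1,0,0,0],[0,0,-1,0,0,0],[0,0,0,0,0,0],[0,0.8,0,0,0,0],[0,0.83,0,0,0,0],[0,0,0,0,0,0],[0,0,0.3,0,0,0],[0,0,0.3,0,0,0],[0,0,0.3,0,0,0],[0,0,0.3,0,0,0],[0,0,0.3,0,0,0],[0,0,0.2,0,0,0],[0,0,0,0,0,0]]';python3 -m inch '[[0,0,0.15,0,0,0],[0,0,0.15,0,0,0],[0,0,0.15,0,0,0],[0,0,0.15,0,0,0],[0,0,0.1,0,0,0],[0,0,0,0,0,0],[0,0,0,0,0,0]]'
```

```text
time_s: 11.0
tcp_pos: [0.6056, -0.1495, 0.1588]
orientation: [[0.101, 0.995, -0.001], [0.995, -0.101, 0.0], [0.0, -0.001, -1.0]]
contact_force: [0.2, -0.3, -1.5]
opening: 0.0174
gripper_force: 59.7
time_s: 11.88
tcp_pos: [0.6059, -0.1496, 0.1388]
orientation: [[0.101, 0.995, 0.0], [0.995, -0.101, -0.0], [-0.0, 0.0, -1.0]]
contact_force: [-1.0, 0.6, 4.3]
opening: 0.0174
gripper_force: 60.5
```

```bash
python3 -m inch '[[0,0,0.06,0,0,0],[0,0,0.04,0,0,0],[0,0,0,0,0,0],[0,0,0,0,0,0]]'
```

```text
time_s: 12.38
tcp_pos: [0.6059, -0.1496, 0.1357]
orientation: [[0.101, 0.995, 0.0], [0.995, -0.101, -0.0], [-0.0, 0.001, -1.0]]
contact_force: [-1.6, 0.4, 6.9]
opening: 0.0173
gripper_force: 60.9
```

The far gap jams too, so I'm going to the near gap, 98 mm back along tool y.

```bash
python3 -m inch '[[0,0,-0.5,0,0,0],[0,0,-1,0,0,0],[0,0,-1,0,0,0],[0,0,0,0,0,0],[0,-0.82,0,0,0,0],[0,-0.82,0,0,0,0],[0,-0.82,0,0,0,0],[0,-0.81,0,0,0,0],[0,0,0,0,0,0],[0,0,0.3,0,0,0],[0,0,0.3,0,0,0],[0,0,0.3,0,0,0],[0,0,0.3,0,0,0],[0,0,0.3,0,0,0],[0,0,0.2,0,0,0],[0,0,0,0,0,0]]';python3 -m inch '[[0,0,0.15,0,0,0],[0,0,0.15,0,0,0],[0,0,0.15,0,0,0],[0,0,0.15,0,0,0],[0,0,0.15,0,0,0],[0,0,0,0,0,0],[0,0,0,0,0,0]]'
```

```text
time_s: 14.38
tcp_pos: [0.508, -0.1396, 0.1589]
orientation: [[0.101, 0.995, -0.0], [0.995, -0.101, 0.0], [0.0, -0.001, -1.0]]
contact_force: [-0.2, 1.3, -2.3]
opening: 0.0175
gripper_force: 59.9
time_s: 15.25
tcp_pos: [0.5084, -0.1397, 0.1369]
orientation: [[0.101, 0.995, 0.0], [0.995, -0.101, -0.0], [0.0, 0.0, -1.0]]
contact_force: [-0.2, 0.2, -1.9]
opening: 0.0175
gripper_force: 59.9
```

The near gap takes it, with no resistance. Lowering on.

```bash
python3 -m inch '[[0,0,0.2,0,0,0],[0,0,0.2,0,0,0],[0,0,0.2,0,0,0],[0,0,0.15,0,0,0],[0,0,0.08,0,0,0],[0,0,0,0,0,0],[0,0,0,0,0,0]]'
```

```text
time_s: 16.12
tcp_pos: [0.5083, -0.1397, 0.112]
orientation: [[0.101, 0.995, 0.0], [0.995, -0.101, -0.0], [-0.0, 0.0, -1.0]]
contact_force: [1.5, -0.3, -3.0]
opening: 0.0176
gripper_force: 59.9
```

```bash
python3 -m inch '[[0,0,0.05,0,0,0],[0,0,0.05,0,0,0],[0,0,0,0,0,0],[0,0,0,0,0,0]]';python3 -m inch '[[0,0,0.03,0,0,0],[0,0,0,0,0,0]]'
```

```text
time_s: 16.62
tcp_pos: [0.5082, -0.1397, 0.1089]
orientation: [[0.101, 0.995, 0.0], [0.995, -0.101, -0.0], [-0.0, 0.0, -1.0]]
contact_force: [0.8, -0.4, -2.7]
opening: 0.0174
gripper_force: 59.9
time_s: 16.88
tcp_pos: [0.5086, -0.1398, 0.1082]
orientation: [[0.101, 0.995, 0.001], [0.995, -0.101, -0.0], [-0.0, 0.001, -1.0]]
contact_force: [1.7, -0.2, 0.8]
opening: 0.017
gripper_force: 60.1
```

```bash
python3 -m inch '[[0,0,0.02,0,0,0],[0,0,0,0,0,0],[0,0,0,0,0,0]]'
```

```text
time_s: 17.25
tcp_pos: [0.5088, -0.1398, 0.1078]
orientation: [[0.101, 0.995, 0.001], [0.995, -0.101, -0.0], [-0.0, 0.001, -1.0]]
contact_force: [3.9, -0.3, 4.0]
opening: 0.0174
gripper_force: 60.7
```

Firm contact at the expected height (TCP 0.108). Releasing.

```bash
python3 -m inch '[[0,0,0,0,0,0],[0,0,0,0,0,0],[0,0,0,0,0,0],[0,0,0,0,0,0],[0,0,0,0,0,0]]' -1; python3 -m inch '[[0,0,-0.3,0,0,0],[0,0,-0.7,0,0,0],[0,0,-1,0,0,0],[0,0,-1,0,0,0],[0,0,-0.7,0,0,0],[0,0,0,0,0,0]]'
python3 - <<'E'
from h import *
np.set_printoptions(precision=4,suppress=True)
c=read_camera("wrist");o=get_obs();R=np.array(o["orientation"]);p=np.array(o["tcp_pos"])
h=cv2.cvtColor(c["image"],cv2.COLOR_RGB2HSV);m=cv2.inRange(h,(9,150,125),(21,255,255));m[300:]=0
k=max(cv2.findContours(m,0,2)[0],key=cv2.contourArea);B=cv2.boxPoints(cv2.minAreaRect(k));W=np.array([onz(c,*b,.153) for b in B]);T=(W-p)@R
print(B.round(),T.mean(0),W.mean(0),[np.linalg.norm(T[i]-T[i-1]) for i in range(4)])
s=read_camera("side");cv2.imwrite("pics/end.png",np.hstack([c["image"],cv2.resize(s["image"][130:250,160:320],(512,384))])[::1,:,::-1][:, ::1]);
i=cv2.imread("pics/end.png");cv2.imwrite("pics/end.png",cv2.resize(i,(800,300)))
E
```

```text
time_s: 17.88
tcp_pos: [0.5081, -0.1396, 0.1073]
orientation: [[0.101, 0.995, -0.0], [0.995, -0.101, 0.0], [0.0, -0.0, -1.0]]
contact_force: [-0.1, -0.8, -0.0]
opening: 0.0853
gripper_force: 0.0
time_s: 18.62
tcp_pos: [0.5092, -0.1401, 0.2203]
orientation: [[0.101, 0.995, 0.003], [0.995, -0.101, -0.001], [-0.001, 0.003, -1.0]]
contact_force: [-0.2, -0.2, -0.3]
opening: 0.0852
gripper_force: 0.0
[[235. 176.]
 [258. 176.]
 [258. 235.]
 [235. 235.]] [ 0.0001 -0.005   0.066 ] [ 0.5037 -0.1392  0.153 ] [np.float64(0.04611336907650237), np.float64(0.01642511045522609), np.float64(0.04611962955991966), np.float64(0.017473554991644154)]
```

View pics/end.png

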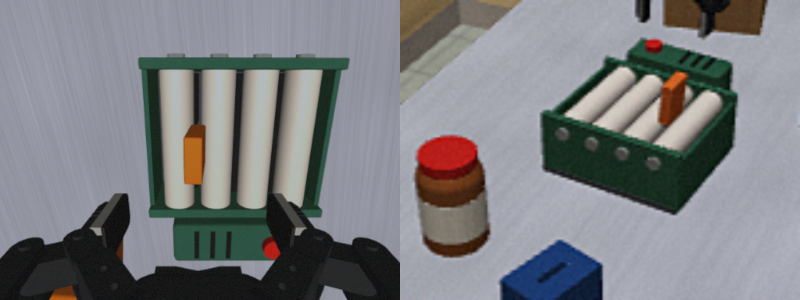

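The gauge stands in the near gap at wrist image (185–205, 125–183 halved), and the jar and stand look untouched. The handle top sits 5 mm to the −x side, so it may be leaning. Checking against the roller positions and the handle's edges in the side and scene views.

```bash
python3 - <<'E'
from h import *
np.set_printoptions(precision=4,suppress=True)
c=read_camera("wrist");o=get_obs();R=np.array(o["orientation"]);p=np.array(o["tcp_pos"])
g=cv2.cvtColor(c["image"],cv2.COLOR_RGB2GRAY);s=cv2.cvtColor(c["image"],cv2.COLOR_RGB2HSV)[...,1]
for r in (105,120,135,150,190,245):
    w=(g[r,190:430]>85)&(s[r,190:430]<75);d=np.diff(np.r_[0,w,0].astype(int));a=np.where(d==1)[0]+190;b=np.where(d==-1)[0]+189
    print(r,[(x,y,*np.round([((onz(c,x-.5,r,.078)-p)@R)[1]*1e3,((onz(c,y+.5,r,.078)-p)@R)[1]*1e3],1)) for x,y in zip(a,b) if y-x>15])
sd=read_camera("side");sc=read_camera("scene")
a=cv2.resize(c["image"][90:260,190:360],(400,400),interpolation=2);b=cv2.resize(sd["image"][150:220,210:300][:, 10:80],(400,400),interpolation=2)
cv2.imwrite("pics/end2.png",np.hstack([a,b])[:,:,::-1])
E
```

```text
105 [(np.int64(206), np.int64(249), np.float64(-43.3), np.float64(-3.8)), (np.int64(260), np.int64(303), np.float64(5.2), np.float64(44.7)), (np.int64(314), np.int64(358), np.float64(53.7), np.float64(94.1)), (np.int64(369), np.int64(414), np.float64(103.1), np.float64(144.4))]
120 [(np.int64(206), np.int64(249), np.float64(-43.9), np.float64(-3.8)), (np.int64(260), np.int64(302), np.float64(5.3), np.float64(44.5)), (np.int64(314), np.int64(357), np.float64(54.5), np.float64(94.6)), (np.int64(367), np.int64(411), np.float64(102.8), np.float64(143.8))]
135 [(np.int64(207), np.int64(249), np.float64(-43.6), np.float64(-3.9)), (np.int64(260), np.int64(302), np.float64(5.4), np.float64(45.1)), (np.int64(313), np.int64(355), np.float64(54.4), np.float64(94.1)), (np.int64(365), np.int64(409), np.float64(102.4), np.float64(144.0))]
150 [(np.int64(208), np.int64(249), np.float64(-43.3), np.float64(-3.9)), (np.int64(260), np.int64(301), np.float64(5.5), np.float64(44.9)), (np.int64(312), np.int64(353), np.float64(54.2), np.float64(93.6)), (np.int64(364), np.int64(407), np.float64(103.0), np.float64(144.3))]
190 [(np.int64(209), np.int64(236), np.float64(-44.1), np.float64(-16.8)), (np.int64(265), np.int64(299), np.float64(10.6), np.float64(44.8)), (np.int64(309), np.int64(349), np.float64(53.6), np.float64(93.6)), (np.int64(359), np.int64(400), np.float64(102.4), np.float64(143.4))]
245 [(np.int64(212), np.int64(249), np.float64(-43.6), np.float64(-4.3)), (np.int64(259), np.int64(296), np.float64(5.0), np.float64(44.4)), (np.int64(306), np.int64(344), np.float64(53.7), np.float64(94.0)), (np.int64(353), np.int64(392), np.float64(102.3), np.float64(143.7)), (np.int64(413), np.int64(429), np.float64(164.4), np.float64(182.0))]
```

View pics/end2.png

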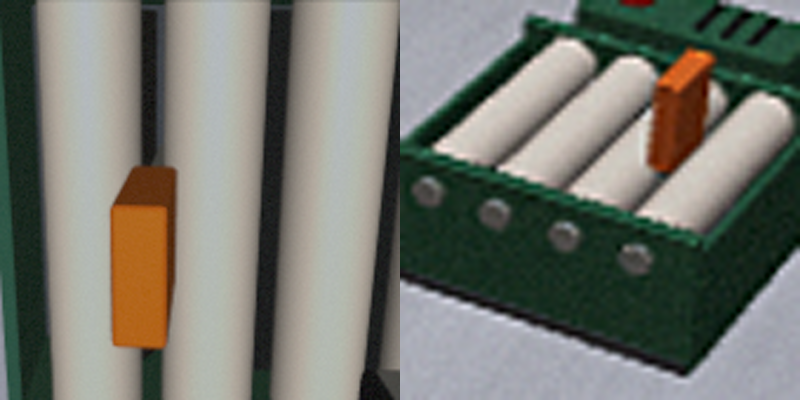

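The close-up confirms the handle leans about 5° toward −x. The gap centre is roughly 0.8 mm further along +tool y than where I released it. I'll regrip it upright, lift a little, recentre using the side force, and set it down again.

```bash
python3 -m inch '[[0,0.03,0.5,0,0,0],[0,0,1,0,0,0],[0,0,1,0,0,0],[0,0,0.8,0,0,0],[0,0,0.35,0,0,0],[0,0,0,0,0,0],[0,0,0,0,0,0]]'; python3 -m inch '[[0,0,0,0,0,0],[0,0,0,0,0,0],[0,0,0,0,0,0],[0,0,0,0,0,0],[0,0,0,0,0,0],[0,0,0,0,0,0]]' 1
python3 -m inch '[[0,0,-0.1,0,0,0],[0,0,-0.15,0,0,0],[0,0,-0.1,0,0,0],[0,0,0,0,0,0],[0,0,0,0,0,0]]'
```

```text
time_s: 19.75
tcp_pos: [0.5096, -0.14, 0.1096]
orientation: [[0.101, 0.995, 0.001], [0.995, -0.101, -0.0], [-0.0, 0.001, -1.0]]
contact_force: [-0.6, -0.2, 0.4]
opening: 0.085
gripper_force: 0.0
time_s: 20.5
tcp_pos: [0.509, -0.1397, 0.1089]
orientation: [[0.101, 0.995, -0.0], [0.995, -0.101, 0.0], [0.0, -0.0, -1.0]]
contact_force: [-2.1, -0.1, 0.6]
opening: 0.0172
gripper_force: 61.6
time_s: 21.12
tcp_pos: [0.509, -0.1398, 0.1194]
orientation: [[0.101, 0.995, -0.0], [0.995, -0.101, -0.0], [-0.0, -0.0, -1.0]]
contact_force: [0.5, -0.2, -1.7]
opening: 0.0172
gripper_force: 61.1
```

```bash
python3 -m inch '[[0,0.01,0.1,0,0,0],[0,0,0.1,0,0,0],[0,0,0.05,0,0,0],[0,0,0,0,0,0],[0,0,0,0,0,0]]';python3 -m inch '[[0,0,0.04,0,0,0],[0,0,0,0,0,0],[0,0,0,0,0,0]]';python3 -m inch '[[0,0,0.04,0,0,0],[0,0,0,0,0,0],[0,0,0,0,0,0]]'
```

```text
time_s: 21.75
tcp_pos: [0.5094, -0.1398, 0.1119]
orientation: [[0.101, 0.995, 0.0], [0.995, -0.101, -0.0], [0.0, 0.0, -1.0]]
contact_force: [0.9, -0.0, -2.4]
opening: 0.0174
gripper_force: 61.2
time_s: 22.12
tcp_pos: [0.5094, -0.1398, 0.1107]
orientation: [[0.101, 0.995, 0.0], [0.995, -0.101, -0.0], [-0.0, 0.0, -1.0]]
contact_force: [1.2, 0.0, -2.6]
opening: 0.017
gripper_force: 61.2
time_s: 22.5
tcp_pos: [0.5093, -0.1398, 0.1095]
orientation: [[0.101, 0.995, -0.0], [0.995, -0.101, -0.0], [-0.0, -0.0, -1.0]]
contact_force: [0.4, -0.4, -2.1]
opening: 0.0175
gripper_force: 61.5
```

```bash
python3 -m inch '[[0,0,0.03,0,0,0],[0,0,0,0,0,0],[0,0,0,0,0,0]]';python3 -m inch '[[0,0,0.03,0,0,0],[0,0,0,0,0,0],[0,0,0,0,0,0]]'
```

```text
time_s: 22.88
tcp_pos: [0.5094, -0.1398, 0.1091]
orientation: [[0.101, 0.995, 0.0], [0.995, -0.101, -0.0], [-0.0, 0.0, -1.0]]
contact_force: [-2.2, 1.0, 5.3]
opening: 0.0177
gripper_force: 62.6
time_s: 23.25
tcp_pos: [0.5095, -0.1399, 0.1089]
orientation: [[0.101, 0.995, 0.001], [0.995, -0.101, -0.001], [-0.0, 0.001, -1.0]]
contact_force: [-4.5, 0.8, 15.2]
opening: 0.0174
gripper_force: 63.8
```

```bash
python3 -m inch '[[0,0,-0.06,0,0,0],[0,-0.01,0,0,0,0],[0,0,0,0,0,0],[0,0,0.03,0,0,0],[0,0,0,0,0,0],[0,0,0,0,0,0]]';python3 -m inch '[[0,0,0.015,0,0,0],[0,0,0,0,0,0],[0,0,0,0,0,0]]'
```

```text
time_s: 24.0
tcp_pos: [0.5091, -0.1398, 0.1088]
orientation: [[0.101, 0.995, 0.0], [0.995, -0.101, -0.0], [-0.0, 0.0, -1.0]]
contact_force: [-1.6, 0.6, 7.1]
opening: 0.0178
gripper_force: 62.3
time_s: 24.38
tcp_pos: [0.5091, -0.1398, 0.1087]
orientation: [[0.101, 0.995, 0.0], [0.995, -0.101, -0.0], [-0.0, 0.0, -1.0]]
contact_force: [-3.3, 1.2, 9.7]
opening: 0.0171
gripper_force: 63.2
```

```bash
python3 -m inch '[[0,0,-0.04,0,0,0],[0,-0.006,0,0,0,0],[0,0,0,0,0,0],[0,0,0.03,0,0,0],[0,0,0,0,0,0],[0,0,0,0,0,0]]'
```

```text
time_s: 25.12
tcp_pos: [0.509, -0.1398, 0.1088]
orientation: [[0.101, 0.995, 0.0], [0.995, -0.101, -0.0], [-0.0, 0.0, -1.0]]
contact_force: [-1.9, -0.1, 5.2]
opening: 0.0173
gripper_force: 62.3
```

```bash
python3 -m inch '[[0,0,0,0,0,0],[0,0,0,0,0,0],[0,0,0,0,0,0]]' 0.4; python3 -m inch '[[0,0,0,0,0,0],[0,0,0,0,0,0],[0,0,0,0,0,0]]' -1; python3 -m inch '[[0,0,-0.3,0,0,0],[0,0,-0.7,0,0,0],[0,0,-1,0,0,0],[0,0,-1,0,0,0],[0,0,-0.7,0,0,0],[0,0,0,0,0,0],[0,0,0,0,0,0]]'
python3 - <<'E'
from h import *
np.set_printoptions(precision=4,suppress=True)
c=read_camera("wrist");o=get_obs();R=np.array(o["orientation"]);p=np.array(o["tcp_pos"])
h=cv2.cvtColor(c["image"],cv2.COLOR_RGB2HSV);m=cv2.inRange(h,(9,150,125),(21,255,255));m[300:]=0
k=max(cv2.findContours(m,0,2)[0],key=cv2.contourArea);B=cv2.boxPoints(cv2.minAreaRect(k));W=np.array([onz(c,*b,.153) for b in B]);T=(W-p)@R
print(B.round().tolist(),T.mean(0))
g=cv2.cvtColor(c["image"],cv2.COLOR_RGB2GRAY);s=h[...,1]
for r in (120,135,150):
    w=(g[r,190:430]>85)&(s[r,190:430]<75);d=np.diff(np.r_[0,w,0].astype(int));a=np.where(d==1)[0]+190;b=np.where(d==-1)[0]+189
    print(r,[float(np.round(500*(((onz(c,x-.5,r,.078)-p)@R)[1]+((onz(c,y+.5,r,.078)-p)@R)[1]),1)) for x,y in zip(a,b) if y-x>15])
sd=read_camera("side")
a=cv2.resize(c["image"][90:260,190:360],(400,400),interpolation=2);b=cv2.resize(sd["image"][150:220,220:290],(400,400),interpolation=2)
cv2.imwrite("pics/end3.png",np.hstack([a,b])[:,:,::-1])
E
```

```text
time_s: 25.5
tcp_pos: [0.5088, -0.1397, 0.1083]
orientation: [[0.101, 0.995, -0.0], [0.995, -0.101, 0.0], [0.0, -0.0, -1.0]]
contact_force: [-0.8, 0.2, 0.7]
opening: 0.0255
gripper_force: 0.0
time_s: 25.88
tcp_pos: [0.5089, -0.1398, 0.1085]
orientation: [[0.101, 0.995, 0.0], [0.995, -0.101, -0.0], [-0.0, 0.0, -1.0]]
contact_force: [-0.1, 0.6, -0.2]
opening: 0.0786
gripper_force: 0.0
time_s: 26.75
tcp_pos: [0.5086, -0.1396, 0.2189]
orientation: [[0.101, 0.995, -0.001], [0.995, -0.101, 0.0], [0.0, -0.001, -1.0]]
contact_force: [-0.8, 0.1, -0.3]
opening: 0.0852
gripper_force: 0.0
[[237.0, 177.0], [260.0, 177.0], [260.0, 236.0], [237.0, 236.0]] [ 0.     -0.0041  0.0656]
120 [-24.5, 24.8, 73.7, 122.6]
135 [-24.4, 24.7, 73.4, 123.0]
150 [-24.8, 24.6, 73.5, 122.9]
```

View pics/end3.png

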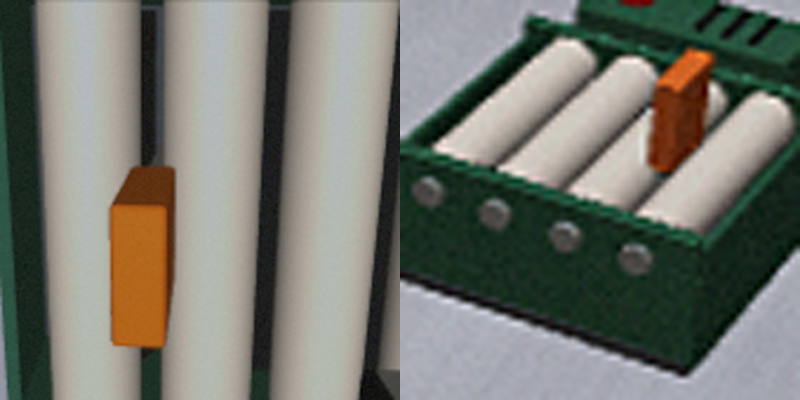

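The gauge settles into the same slight lean (about 4°) after an upright, centred set-down. This is its natural rest against the wiper flap, with the handle on both rollers at the expected depth. The gripper is clear, so I'm handing in.

```bash
python3 -c "
from cell import *
print(job_done())"
```

```text
the job is handed in; nothing more can be done
None
```

The near gap is the wide one: the middle and far gaps both jammed under a light press (about 9 N), and the gauge now stands released in the near gap with its handle on the rollers, leaning about 4°. The job was handed in at about 27 s, with no verdict shown.

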